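Re-range a bench switching unit and lock it

ROBOT

A 6-joint arm with a two-finger parallel gripper is mounted at the origin on the work surface. World frame = base frame: x ahead of the robot, y to its left, z up, the work surface at z = 0. Lengths are in m, angles in rad, forces in N, time in s.
With the tool pointing down it reaches from about 0.375 to 0.9 m from the base axis. Payload 3.1 kg.
Tool frame: the origin (TCP) lies midway between the tips of the shut fingers; the grasp point (between the pads) lies 19 mm behind it; z points along the fingers, x is the direction in which the jaws open and shut, and the axes are right-handed (so a half turn about z gives the same grasp; the last joint's range is limited). The gripper opens to 87 mm and grips with 3 to 60 N. Pads are 19 mm wide; open, the fingers measure 117 mm over their backs; the gripper's body (75 mm by 190 mm) begins 51 mm behind the grasp point.
Start: joints at [0.942, 0.527, 1.433, -0, 1.181, -0.178], TCP at [0.272, 0.563, 0.223] pointing down, gripper open.
Joint ranges: [-3.08, 3.08], [-0.75, 2.2], [0.22, 2.44], [-1.43, 4.57], [0, 2.65], [-2.85, 2.85]. Speed limits (rad/s): [2.79, 2.79, 3.14, 3.14, 3.14, 3.14].

INTERFACE

Orientations are given as a rotation vector (axis times angle).
In Python, from plant import env, cams gives the robot as it stands. The module is installed in compiled form; this text tells all that it offers.
- The arm moves only by the shell command python3 -m crank 'ROWS'. ROWS is JSON, a list of rows, each a list of 7 numbers: the shift along the tool's x, y, z in cm, then the turn, a rotation vector about the tool's x, y, z in degrees, then the opening, from 0 (shut) to 1 (fully open). In form: [[x, y, z, ax, ay, az, hand], ...]. A call has 1 to 20 rows; each row is the pose to reach, as a shift and turn from the pose measured when the call began, along the tool's axes at that moment; what a row does not reach only later rows make up. A row lasts 1/8 s, in which the tool goes at most 62.5 mm and 10.7 degrees, less where a joint would pass 70% of its speed; a pose out of reach is approached as far as the arm can. A call with a gripper value outside its range is refused whole. The fingers move at their own pace and stop on an object; the grip force is fixed at half the most. Time passes only in rows, so rows that repeat a pose let the fingers close. It gives the time, the measured TCP pose, the force and the opening at its end, in the units of the state.
- env.get_state(): the state, without advancing time (a new reading comes with each control period).
- cams.read_camera(name): name is "side" or "top" or "wrist"; returns a dict with "pixels" (384x512x3 uint8, red, green, blue), "fx", "fy", "cx", "cy" (pixels), "k1" (the pictures are not rectified: a ray, as slopes to the right and down, at radius r is drawn at 1 + k1 r^2 times it, then the intrinsics apply), "T" (4x4, takes a point from camera to world coordinates); the wrist camera has in their place "hand_eye" (4x4, takes a point from camera to tool coordinates, whose origin is the TCP and whose axes are the tool frame's). Camera axes: x right, y down, z forward; pixel columns grow to the right and rows downward; lengths in m; the calibration is good to about 2 mm. A picture is of the moment at which its call begins: read the wrist's pose just before it. There is no depth.
- env.hand_in(): hands the job in, once; it reports no verdict.
Trained networks look in the newest picture that a camera, given by its name, has taken for a name from the list of things; names that differ only in an ending like _2 or _b are one class to them, and where a whole thing is asked for, a point or a joint stands for the part that bears it (a point fixed in the world has none). Each returns a list of dicts, best first, with "score" (0 to 1); they miss things now and then, are a little off and sometimes report something else, mostly with a low value. They report only what shows in the picture. A call takes as long as a camera call.
- cams.masks_of(thing, camera): "mask" (384x512 bool, what is visible of it) and "pixel" ([column, row] in pixels, amid what is visible of it).
The state is a dict: "time_s": time; "qpos": joint angles; "joint_vel": joint speeds; "effort": joint torques, N m; "ee_pos": TCP position; "tcp_rot": TCP orientation; "contact_force": force on the tool from outside, world axes, zero at the start; "moment": the same for the moment, N m; "width": finger opening in m.
Only numpy, scipy, OpenCV 4.12 (cv2) and the standard library are available. Lean on these libraries where they do the work, as an engineer would, in place of code of your own. Each camera call takes 0.05 s, during which the arm holds its last target. There are 200 camera calls.

TASK

On the cream switching unit, pull the yellow grip of the lock slide out to its end stop so that the steel fingers clear the lever, throw the red-ball lever out of its park position into the notch beside the green tab, then push the lock slide fully home again so that its fingers trap the lever there. Let go of everything, and leave the other things on the bench and on the unit where they stand.

Things in the scene. Friction and masses are not known exactly. Their poses are not given: they have to be found in the camera images.
- console: Cream fixed box 260 (x) x 240 (y) x 85 mm high; origin at the centre of its underside, x from its front panel to its back, y to its left. Place and yaw (within 0.4 rad) vary. On its flat top: a black slot along x at y = -50 mm for the lever, coloured tabs right of it (y = -94 mm), and the lock slide left of it, which runs along y between two guides 7 mm high at x = +-46 mm.
- lever (a joint): Lever angle, rad, about the unit's y axis; pivot inside the unit at x 0, y -50, z 30 mm. 0 = park, leaning 0.6 rad to the front; grows as it is thrown to the back (0.6 upright, 1.2 stop). It snaps into four detents: 0 (park, no tab), 0.4, 0.8, 1.2. Leaving one takes about 4 to 6 N at the ball. It cannot leave a detent while the lock slide is home.
- lever_ball (a point): Centre of the lever's red ball, 36 mm diameter, 170 mm from the pivot along the lever; below it a steel shank 10 mm thick (a 18 mm collar just under the ball).
- lever_gate (a point): Point on the lever's axis 60 mm from the pivot, near where the shank comes through the slot. When the lever sits in a notch this point has the same x, along the unit, as that notch's tab.
- mark_green: Green tab, 16 (x) x 32 (y) x 4 mm, flat on top of the unit beside the target notch; origin at the centre of its underside, axes parallel to the unit's. It lies at x = -12, +12 or +34 mm of the unit (detents 0.4, 0.8, 1.2); a blue and an orange tab of the same size lie at the other two.
- lock (a joint): Travel of the lock slide, m: 0 = fully home (its three steel fingers lie across the slot between the detents and trap the lever), 0.05 = end stop, pulled out to the unit's left (+y), fingers clear of the lever. Stays where it is left; takes about 2 N. The fingers pass the lever only when it sits well in a detent.
- lock_grip (a point): Point in the middle of the lock slide's upright yellow grip, 15 mm below its top: a block 24 (x) x 32 (y) x 50 mm high, foot 96 mm and top 146 mm above the bench, on a black plate. At travel 0 it stands at x 0, y +35 mm of the unit. The lever's ball passes 85 mm to its right, higher than its top: mind the gripper's body.
- decade: Bystander: loose white box with a black dial, 85 x 130 x 66 mm, origin under its centre; leave alone.
- meter: Bystander: loose yellow hand meter lying flat, 85 (x) x 170 (y) x 44 mm, origin under its centre; leave alone.
- spray: Bystander: loose blue spray can standing upright, 56 mm diameter, 215 mm high, near the left side of the unit; leave alone.
- adapter: Bystander: loose black block 36 (x) x 75 (y) x 25 mm lying on top of the unit at its back left; leave alone.
- penmug: Bystander: blue cup, 76 mm diameter, 95 mm high, right of the unit; leave alone.
- driver: Bystander: screwdriver 190 mm long lying behind the unit; leave alone.

How it is judged:
By the outcome, as a careful person would: the job done as asked, in the order asked, and still so for the second after the job is handed in, with the robot touching nothing.
It also fails if it takes over 67 s, if anything falls off the work surface, if the arm or the gripper's body presses on something with over 40 N, if the wrist force passes 120 N, or if a joint passes its speed limit or range.

## Working session

There is one attempt and no reset: what is moved stays moved. The work goes in short steps, Python scripts to look and compute and a shell command to move; the robot and the scene stay as the last step left them, time stands still between calls to the robot, and variables do not carry over. Pictures are saved under pics/ and viewed, about 8 in all and at most 12, crops included, and the job is handed in when it is done.

```bash
mkdir -p pics
cat > h.py <<'E'
import numpy as np, cv2
from plant import env, cams
from scipy.spatial.transform import Rotation as R
def Tt():
    s=env.get_state(); T=np.eye(4); T[:3,:3]=R.from_rotvec(s["tcp_rot"]).as_matrix(); T[:3,3]=s["ee_pos"]; return T
def shot(n,save=None):
    T=Tt(); c=cams.read_camera(n)
    c["W"]=np.array(c["T"]) if "T" in c else T@np.array(c["hand_eye"])
    if save: cv2.imwrite(f"pics/{save}.png",c["pixels"][:,:,::-1])
    return c
def proj(c,P):
    P=np.atleast_2d(P); q=(P-c["W"][:3,3])@c["W"][:3,:3]; s=q[:,:2]/q[:,2:]
    s=s*(1+c["k1"]*(s**2).sum(1,keepdims=True)); return s*[c["fx"],c["fy"]]+[c["cx"],c["cy"]]
def ray(c,uv):
    d=(np.array(uv,float)-[c["cx"],c["cy"]])/[c["fx"],c["fy"]]; s=d.copy()
    for _ in range(20): s=d/(1+c["k1"]*(s@s))
    return c["W"][:3,3], c["W"][:3,:3]@np.r_[s,1]
def onz(c,uv,z):
    o,d=ray(c,uv); return o+d*(z-o[2])/d[2]
def tri(l):
    A=0;b=0
    for c,uv in l:
        o,d=ray(c,uv); d=d/np.linalg.norm(d); M=np.eye(3)-np.outer(d,d); A=A+M; b=b+M@o
    return np.linalg.solve(A,b)
E
python3 - <<'E'
from h import *
s=env.get_state(); print(s["ee_pos"],s["tcp_rot"],s["width"],s["contact_force"])
for n in ("top","side"):
    c=shot(n,n); print(n,c["W"].round(3).tolist(),c["fx"],c["k1"])
    for t in ("console","lever_ball","lock_grip","mark_green","spray","adapter","penmug","decade","meter","driver"):
        for r in cams.masks_of(t,n)[:2]: print(t,round(r["score"],2),np.round(r["pixel"]),r["mask"].sum())
a=np.hstack([cv2.imread(f"pics/{n}.png") for n in("top","side")]);
E
```

```text
[0.27180334 0.56195342 0.22155975] [ 2.66100348  1.66836978 -0.00324798] 0.08705545887166685 [-0.61220836 -0.2869169   0.23540834]
top [[-0.007, -0.988, 0.156, 0.476], [-0.999, 0.001, -0.041, 0.061], [0.04, -0.156, -0.987, 0.868], [0.0, 0.0, 0.0, 1.0]] 369.2042878916449 0.010907314410958492
console 0.68 [312. 211.] 12681
lever_ball 0.77 [330. 255.] 429
lock_grip 0.7 [305. 208.] 1206
spray 0.83 [237. 154.] 1168
adapter 0.83 [311. 153.] 654
adapter 0.73 [394. 174.] 1256
penmug 0.76 [394. 173.] 1247
decade 0.59 [215. 226.] 2241
meter 0.67 [383. 263.] 3027
meter 0.18 [239. 154.] 1145
driver 0.82 [357. 139.] 502
side [[0.989, -0.092, 0.117, 0.517], [-0.148, -0.687, 0.711, -0.646], [0.015, -0.721, -0.693, 0.79], [0.0, 0.0, 0.0, 1.0]] 411.4384207462407 -0.12181736093559303
console 0.91 [220. 268.] 11669
lever_ball 0.85 [176. 247.] 381
lever_ball 0.32 [279. 340.] 1690
lock_grip 0.72 [224. 248.] 1204
mark_green 0.43 [222. 291.] 114
spray 0.75 [257. 186.] 1494
adapter 0.93 [273. 244.] 553
penmug 0.66 [278. 340.] 1736
decade 0.9 [200. 198.] 1089
decade 0.36 [223. 246.] 1007
meter 0.55 [178. 355.] 3857
driver 0.59 [311. 317.] 583
```

View pics/top.png

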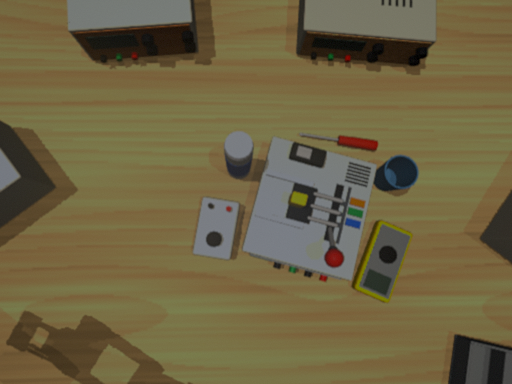

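View pics/side.png

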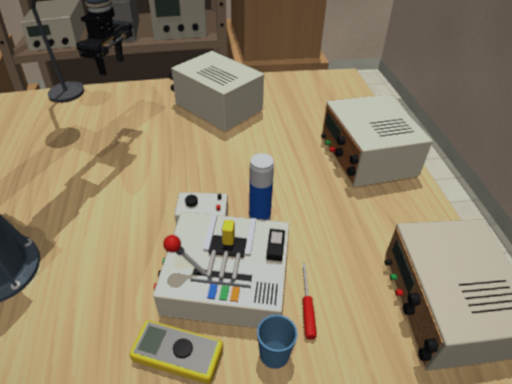

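The top view shows the tab order from front to back as blue (352,222), green (355,212), orange (357,203). Green is therefore the middle tab, at x=+12, detent 0.8. The ball is at (334,258) and the grip at (299,199). Next I'll fit the unit's pose.

```bash
cat > fit.py <<'E'
from h import *
from scipy.optimize import least_squares
def blob(c,lo,hi,box,smin=110,vmin=70):
    hsv=cv2.cvtColor(c["pixels"],cv2.COLOR_RGB2HSV); m=cv2.inRange(hsv,(lo,smin,vmin),(hi,255,255))
    k=np.zeros_like(m); x0,x1,y0,y1=box; k[y0:y1,x0:x1]=m[y0:y1,x0:x1]
    n,l,s,ce=cv2.connectedComponentsWithStats(k)
    i=1+s[1:,4].argmax(); return ce[i],s[i,4]
def unit(p,P):
    a=p[2]; M=np.array([[np.cos(a),-np.sin(a),0],[np.sin(a),np.cos(a),0],[0,0,1]]); return np.atleast_2d(P)@M.T+[p[0],p[1],0]
E
python3 - <<'E'
from fit import *
ct,cs=shot("top"),shot("side")
obs=[]
def add(c,n,P,*a):
    uv,ar=blob(c,*a); obs.append((c,P,uv,n)); print(n,uv.round(1),ar)
tz=.088
for c,boxes in ((ct,dict(t=(343,368,195,230))),(cs,dict(t=(203,244,282,305)))):
    b=boxes['t']
    add(c,'green',[.012,-.094,tz],45,85,b)
    add(c,'blue',[-.012,-.094,tz],100,125,b)
    add(c,'orange',[.034,-.094,tz],8,22,b)
    if c is cs: add(c,'grip',[0,.035,.121],22,34,(215,240,215,260))
    r=cams.masks_of("lever_ball","top" if c is ct else "side")[0]
    ys,xs=np.nonzero(r["mask"])
    add(c,'ball',[-.096,-.05,.1703],0,179,(322,346,245,270) if c is ct else (162,184,233,258),190) 
add(ct,'grip',[0,.035,.140],22,34,(285,315,188,212))
f=lambda p:np.concatenate([(proj(c,unit(p,P))[0]-uv) for c,P,uv,n in obs])
r=least_squares(f,[.4,-.08,-.2],loss="soft_l1"); print(r.x)
for o,e in zip(obs,f(r.x).reshape(-1,2)): print(o[3],e.round(1))
p=r.x
for c,n in((ct,"top"),(cs,"side")):
    im=c["pixels"][:,:,::-1].copy()
    C=[[x,y,.085] for x,y in((-.13,-.12),(.13,-.12),(.13,.12),(-.13,.12))]
    for q in proj(c,unit(p,C)): cv2.circle(im,tuple(int(v) for v in q.round()),2,(255,0,255),-1)
    x,y=(220,120) if n=="top" else (140,170)
    cv2.imwrite(f"pics/o_{n}.png",cv2.resize(im[y:y+190,x:x+190],(570,570)))
a=np.hstack([cv2.imread(f"pics/o_{n}.png") for n in("top","side")]); cv2.imwrite("pics/o.png",cv2.resize(a,(800,400)))
for n,P in dict(grip=[0,.035,.131],ball0=[-.096,-.05,.17],ball8=[.17*np.sin(.2),-.05,.03+.17*np.cos(.2)]).items(): print(n,unit(p,P).round(4))
for c,n in((ct,"top"),(cs,"side")): pass
# bystanders
shot("top");
for t,z in(("spray",.215),("adapter",.11),("penmug",.095)):
    print(t,onz(ct,cams.masks_of(t,"top")[0]["pixel"],z).round(3))
T=Tt(); print("tool",T.round(3).tolist())
E
```

```text
green [354.9 212. ] 86
blue [352.6 222.8] 100
orange [357.1 202.2] 101
ball [333.9 257.8] 219
green [223.8 292.5] 79
blue [212.1 290.7] 96
orange [234.6 293.4] 96
grip [227.8 232.5] 273
ball [171.6 243.3] 194
grip [298.5 198.1] 206
[ 0.55413161 -0.09486573 -0.26926966]
green [ 0.  -0.1]
blue [-0.1  0. ]
orange [-0.  -0.1]
ball [-0.3  0. ]
green [ 0.1 -0.3]
blue [-0.   0.1]
orange [0.2 0. ]
grip [ 0.1 -0. ]
ball [ 0.1 -0.1]
grip [0.8 0.5]
grip [[ 0.5634 -0.0611  0.131 ]]
ball0 [[ 0.4483 -0.1175  0.17  ]]
ball8 [[ 0.5734 -0.152   0.1966]]
spray [ 0.539 -0.061  0.215]
adapter [ 0.665 -0.091  0.11 ]
penmug [ 0.622 -0.277  0.095]
tool [[0.436, 0.9, -0.0, 0.272], [0.9, -0.436, 0.0, 0.563], [0.0, -0.0, -1.0, 0.223], [0.0, 0.0, 0.0, 1.0]]
```

View pics/o.png

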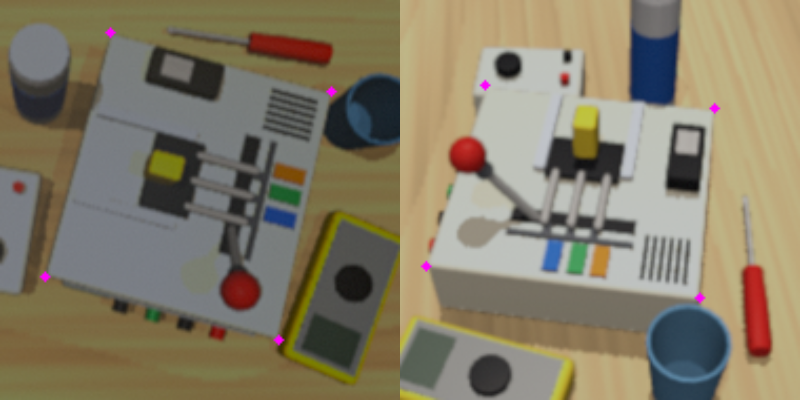

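```bash
cat > go.py <<'E'
from fit import *
U=[0.5541,-0.0949,-0.2693]
def shift(P,ang=None):
    """unit-frame TCP target -> tool-axis shift cm; ang = tool-x heading in unit frame, deg"""
    T=Tt(); d=(unit(U,P)[0]-T[:3,3])@T[:3,:3]*100
    if ang is None: return d.round(2)
    a=U[2]+np.radians(ang); G=np.array([[np.cos(a),np.sin(a),0],[np.sin(a),-np.cos(a),0],[0,0,-1]])
    return d.round(2), np.degrees(R.from_matrix(T[:3,:3].T@G).as_rotvec()).round(1)
def tounit(P):
    a=U[2]; M=np.array([[np.cos(a),-np.sin(a),0],[np.sin(a),np.cos(a),0],[0,0,1]]); return (np.atleast_2d(P)-[U[0],U[1],0])@M
E
python3 - <<'E'
from go import *
print(shift([0,.035,.26],0))
c=shot("top"); print("spray",tounit(onz(c,(238.5,143),.215)))
m=cams.masks_of("spray","top")
for r in m: print(r["score"],np.round(r["pixel"]))
w=shot("wrist"); print(np.array(w["hand_eye"]).round(3))
E
```

```text
(array([-43.46,  53.38,  -3.75]), array([-0. ,  0. , 79.6]))
spray [[0.05786356 0.17672226 0.215     ]]
0.66 [239. 155.]
[[ 1.    -0.001 -0.001  0.   ]
 [ 0.001  0.961  0.277 -0.077]
 [ 0.    -0.277  0.961 -0.163]
 [ 0.     0.     0.     1.   ]]
```

```bash
python3 -m crank '[[0,0,-5,0,0,0,1],[0,0,-8,0,0,0,1],[-5,6,-8,0,0,10,1],[-9,11,-8,0,0,20,1],[-13,16,-8,0,0,30,1],[-17,21,-8,0,0,40,1],[-21,26,-8,0,0,50,1],[-25,31,-8,0,0,60,1],[-29,36,-8,0,0,70,1],[-33,41,-8,0,0,79.6,1],[-37,46,-8,0,0,79.6,1],[-41,50,-8,0,0,79.6,1],[-43.5,53.4,-8,0,0,79.6,1],[-43.5,53.4,-8,0,0,79.6,1],[-43.5,53.4,-8,0,0,79.6,1],[-43.5,53.4,-8,0,0,79.6,1]]'
python3 - <<'E'
from go import *
c=shot("wrist")
im=c["pixels"][:,:,::-1].copy()
G=[[x,y,.146] for x in(-.012,.012) for y in(.019,.051)]+[[-.096,-.05,.17]]
for q in proj(c,unit(U,G)): cv2.circle(im,tuple(int(v) for v in q.round()),2,(255,0,255),-1)
cv2.imwrite("pics/w1.png",im)
print(tounit(Tt()[:3,3]),shift([0,.035,.114],0),env.get_state()["qpos"])
E
```

```text
time_s: 3.65
ee_pos: [0.5627, -0.0602, 0.3026]
tcp_rot: [-3.113, 0.419, 0.001]
contact_force: [0.6, -0.3, 0.3]
width: 0.0871
[[-0.00092408  0.03586428  0.30268064]] (array([ 0.1 ,  0.09, 18.87]), array([-0. ,  0. ,  0.1])) [-3.03884988e-01  3.63034800e-01  1.48147858e+00  2.11176476e-04
  1.29752728e+00 -3.66114099e-02]
```

View pics/w1.png

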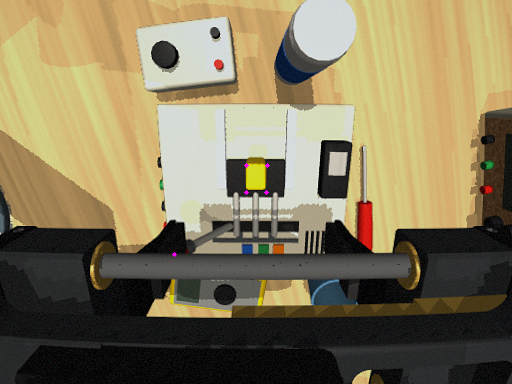

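The wrist view has the yellow grip at (256,175), inside the predicted corners, so the pose fit holds. I'll descend and grasp.

```bash
python3 -m crank '[[0.1,0.1,6,0,0,0,1],[0.1,0.1,11,0,0,0,1],[0.1,0.1,15,0,0,0,1],[0.1,0.1,17.5,0,0,0,1],[0.1,0.1,18.8,0,0,0,1],[0.1,0.1,18.8,0,0,0,1],[0.1,0.1,18.8,0,0,0,0.2],[0.1,0.1,18.8,0,0,0,0.2],[0.1,0.1,18.8,0,0,0,0.1],[0.1,0.1,18.8,0,0,0,0.1],[0.1,0.1,18.8,0,0,0,0.1],[0.1,0.1,18.8,0,0,0,0.1]]'
python3 -c "
from go import *
print(tounit(Tt()[:3,3]))"
```

```text
time_s: 5.2
ee_pos: [0.5633, -0.0613, 0.1147]
tcp_rot: [-3.113, 0.419, 0.001]
contact_force: [0.2, -0.3, -0.2]
width: 0.035
[[-4.35356010e-05  3.48858838e-02  1.14653190e-01]]
```

```bash
python3 -m crank '[[0,0,0,0,0,0,0.1],[0,0,0,0,0,0,0.1],[0,0,0,0,0,0,0.1],[0,0,0,0,0,0,0.1],[0,-0.6,0,0,0,0,0.1],[0,-1.4,0,0,0,0,0.1],[0,-2.2,0,0,0,0,0.1],[0,-3,0,0,0,0,0.1],[0,-3.8,0,0,0,0,0.1],[0,-4.5,0,0,0,0,0.1],[0,-5,0,0,0,0,0.1],[0,-5.15,0,0,0,0,0.1],[0,-5.15,0,0,0,0,0.1],[0,-5.15,0,0,0,0,0.1]]'
python3 -c "
from go import *
print(tounit(Tt()[:3,3]))"
```

```text
time_s: 6.95
ee_pos: [0.576, -0.0146, 0.1146]
tcp_rot: [3.109, -0.416, -0.004]
contact_force: [-4.5, -11.2, 1.6]
width: 0.0236
[[-0.000269    0.08323114  0.1146213 ]]
```

```bash
python3 -m crank '[[0,-0.45,0,0,0,0,0.1],[0,-0.45,0,0,0,0,0.1],[0,-0.45,0,0,0,0,0.1]]'
python3 - <<'E'
from go import *
print(tounit(Tt()[:3,3]))
c=shot("side"); print(blob(c,22,34,(215,245,210,260))); print([proj(c,unit(U,[0,.035+t,.121])).round(1).tolist() for t in(.045,.05)])
im=c["pixels"][160:330,130:330,::-1]; cv2.imwrite("pics/s2.png",cv2.resize(im,(800,680))[:600])
E
```

```text
time_s: 7.32
ee_pos: [0.576, -0.0145, 0.1146]
tcp_rot: [3.102, -0.412, -0.007]
contact_force: [-6.5, -15.3, 1.3]
width: 0.024
[[-0.00028026  0.08330213  0.11457781]]
(array([230.82159624, 218.70892019]), np.int32(213))
[[[231.1, 217.4]], [[231.4, 215.8]]]
```

View pics/s2.png

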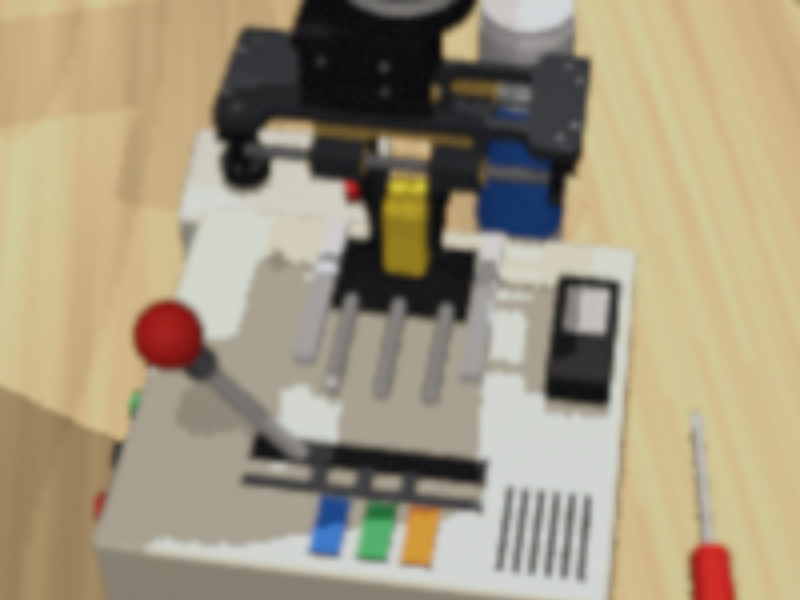

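The slide is at its end stop: more pull gave no travel, and the side view shows the fingers clear of the slot. I'll let go and rise.

```bash
python3 -m crank '[[0,0.1,0,0,0,0,0.1],[0,0.1,0,0,0,0,0.4],[0,0.1,0,0,0,0,0.7],[0,0.1,0,0,0,0,0.7],[0,0.1,0,0,0,0,0.7],[0,0.1,-3,0,0,0,0.7],[0,0.1,-8,0,0,0,0.7],[0,0.1,-14,0,0,0,0.8],[0,0.1,-19,0,0,0,1],[0,0.1,-19,0,0,0,1]]'
python3 - <<'E'
from go import *
print(tounit(Tt()[:3,3]),shift([-.096,-.05,.26],90))
E
```

```text
time_s: 8.62
ee_pos: [0.5797, -0.0136, 0.3097]
tcp_rot: [3.101, -0.412, 0.011]
contact_force: [0.1, 0.5, -0.5]
width: 0.0817
[[0.00307182 0.08520587 0.30973435]] (array([-10.02,  13.41,   5.05]), array([  0.9,   0.1, -89.7]))
```

```bash
python3 -m crank '[[-1,2,0,0,0,-10,1],[-2,4,0,0,0,-20,1],[-4,6,0,0,0,-30,1],[-5,8,0,0,0,-40,1],[-7,10,0,0,0,-50,1],[-8,12,0,0,0,-60,1],[-10,13.4,0,0,0,-70,1],[-10,13.4,2,0,0,-80,1],[-10,13.4,4,0.9,0,-89.7,1],[-10,13.4,4,0.9,0,-89.7,1],[-10,13.4,4,0.9,0,-89.7,1]]'
python3 - <<'E'
from go import *
print(tounit(Tt()[:3,3]),shift([-.096,-.05,.1515],90))
c=shot("wrist"); r=cams.masks_of("lever_ball","wrist")
print([(x["score"],np.round(x["pixel"])) for x in r], proj(c,unit(U,[-.096,-.05,.1703])))
E
```

```text
time_s: 10.0
ee_pos: [0.4484, -0.1173, 0.2704]
tcp_rot: [-2.501, -1.9, 0.004]
contact_force: [0.0, -0.4, 0.3]
width: 0.0871
[[-0.09591533 -0.04972934  0.27036895]] (array([-0.000e+00,  1.000e-02,  1.189e+01]), array([-0.1,  0.1, -0.1]))
[(0.9, array([254., 194.])), (0.74, array([157., 174.]))] [[254.35890546 191.89960622]]
```

```bash
python3 -m crank '[[0,0,5,0,0,0,1],[0,0,9,0,0,0,1],[0,0,11.5,0,0,0,0.8],[0,0,11.9,0,0,0,0.6],[0,0,11.9,0,0,0,0.25],[0,0,11.9,0,0,0,0.25],[0,0,11.9,0,0,0,0.25],[0,0,11.9,0,0,0,0.25],[0,0,11.9,0,0,0,0.25],[0,0,11.9,0,0,0,0.25],[0,0,11.9,0,0,0,0.25]]'
python3 - <<'E'
from go import *
print(tounit(Tt()[:3,3]))
for t in (.1,.2,.3,.4,.5,.6,.7,.8,.82,.85): print(t,shift([.17*np.sin(t-.6),-.05,.0108+.17*np.cos(t-.6)]))
E
```

```text
time_s: 11.48
ee_pos: [0.4491, -0.1176, 0.1525]
tcp_rot: [2.499, 1.9, -0.002]
contact_force: [-0.6, 1.6, 6.5]
width: 0.0344
[[-0.09517355 -0.04985098  0.15251415]]
0.1 [-0.01  1.37 -0.75]
0.2 [-0.01  2.9  -1.48]
0.3 [-0.01  4.5  -2.07]
0.4 [-0.01  6.14 -2.49]
0.5 [-0.01  7.82 -2.74]
0.6 [-0.01  9.52 -2.82]
0.7 [-0.   11.22 -2.74]
0.8 [-0.   12.9  -2.48]
0.82 [-0.   13.23 -2.41]
0.85 [-0.   13.72 -2.29]
```

```bash
python3 -m crank '[[0,0.7,-0.4,0,0,0,0.25],[0,1.4,-0.75,0,0,0,0.25],[0,2.9,-1.45,0,0,0,0.25],[0,4.5,-2.05,0,0,0,0.25],[0,6.1,-2.45,0,0,0,0.25],[0,7.8,-2.7,0,0,0,0.25],[0,9.5,-2.8,0,0,0,0.25],[0,11.2,-2.7,0,0,0,0.25],[0,12.4,-2.55,0,0,0,0.25],[0,12.9,-2.45,0,0,0,0.25],[0,12.9,-2.45,0,0,0,0.25],[0,12.9,-2.45,0,0,0,0.25]]'
python3 - <<'E'
from go import *
print(tounit(Tt()[:3,3]))
c=shot("side"); 
for t in (.7,.8,.9): print(proj(c,unit(U,[.17*np.sin(t-.6),-.05,.03+.17*np.cos(t-.6)])).round(1),proj(c,unit(U,[.06*np.sin(t-.6),-.05,.03+.06*np.cos(t-.6)])).round(1))
print([(x["score"],np.round(x["pixel"],1)) for x in cams.masks_of("lever_ball","side")])
im=c["pixels"][160:330,130:330,::-1]; cv2.imwrite("pics/s3.png",cv2.resize(im,(700,595)))
E
```

```text
time_s: 12.98
ee_pos: [0.5746, -0.1526, 0.1778]
tcp_rot: [2.497, 1.898, 0.001]
contact_force: [4.8, 0.7, 3.6]
width: 0.0346
[[ 0.03508606 -0.05012672  0.17783738]]
[[228.4 239.7]] [[224.5 273.5]]
[[237.3 241.5]] [[227.4 274.1]]
[[246.  243.9]] [[230.2 274.8]]
[(0.4, array([227.9, 267. ]))]
```

View pics/s3.png

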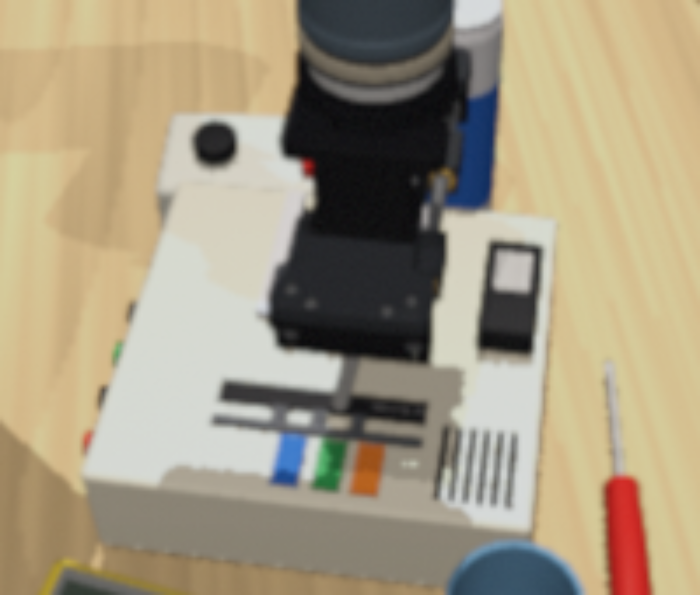

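```bash
python3 -m crank '[[0,0,0,0,0,0,0.5],[0,0,0,0,0,0,0.8],[0,0,0,0,0,0,1],[0,0,0,0,0,0,1],[0,0,0,0,0,0,1],[0,0,0,0,0,0,1],[0,0,-3,0,0,0,1],[0,0,-8,0,0,0,1],[0,0,-13,0,0,0,1],[0,0,-13,0,0,0,1]]'
python3 - <<'E'
from go import *
c=shot("side"); 
for t in (.75,.8,.85): print(proj(c,unit(U,[.17*np.sin(t-.6),-.05,.03+.17*np.cos(t-.6)])).round(1))
try: print("ball",blob(c,0,179,(215,260,225,262),190))
except Exception as e: print(e)
print([(x["score"],np.round(x["pixel"],1),x["mask"].sum()) for x in cams.masks_of("lever_ball","side")])
c=shot("wrist"); print(proj(c,unit(U,[.0338,-.05,.1966])),[(x["score"],np.round(x["pixel"],1)) for x in cams.masks_of("lever_ball","wrist")])
print(tounit(Tt()[:3,3]),shift([0,.085,.31],0))
E
```

```text
time_s: 14.32
ee_pos: [0.5765, -0.1532, 0.3129]
tcp_rot: [2.489, 1.893, 0.008]
contact_force: [0.5, -0.0, -0.2]
width: 0.0869
[[232.9 240.6]]
[[237.3 241.5]]
[[241.7 242.6]]
ball (array([237.40969163, 241.33920705]), np.int32(227))
[(0.78, array([233.2, 244.1]), np.int64(398))]
[[254.50081584 187.87262327]] [(0.64, array([252.5, 189.4]))]
[[ 0.03320634 -0.049655    0.3061354 ]] (array([13.46, -3.34, -0.41]), array([ 0.1,  0.1, 89.9]))
```

The lever is at 0.8 rad: the ball shows at (237.4,241.3) against a predicted (237.3,241.5). Back to the slide.

```bash
python3 -m crank '[[1.5,0,0,0,0,10,1],[3,-0.5,0,0,0,20,1],[4.5,-1,0,0,0,30,1],[6,-1.5,0,0,0,40,1],[7.5,-2,0,0,0,50,1],[9,-2.5,0,0,0,60,1],[10.5,-3,0,0,0,70,1],[12,-3.3,0,0,0,80,1],[13.5,-3.3,0,0,0,89.9,1],[13.5,-3.3,0,0,0,89.9,1],[13.5,-3.3,0,0,0,89.9,1]]'
python3 - <<'E'
from go import *
print(tounit(Tt()[:3,3]),shift([0,.085,.1145],0))
E
```

```text
time_s: 15.9
ee_pos: [0.5767, -0.013, 0.3048]
tcp_rot: [3.112, -0.417, -0.003]
contact_force: [0.1, 1.0, -0.3]
width: 0.0869
[[-3.51577845e-05  8.49310784e-02  3.04773326e-01]] (array([ 0.04, -0.05, 19.03]), array([0.1, 0.1, 0.2]))
```

```bash
python3 -m crank '[[0,0,6,0,0,0,1],[0,0,11,0,0,0,1],[0,0,15,0,0,0,1],[0,0,17.5,0,0,0,1],[0,0,19,0,0,0,1],[0,0,19,0,0,0,0.7],[0,0,19,0,0,0,0.4],[0,0,19,0,0,0,0.1],[0,0,19,0,0,0,0.1],[0,0,19,0,0,0,0.1],[0,0,19,0,0,0,0.1],[0,0,19,0,0,0,0.1],[0,0,19,0,0,0,0.1],[0,0,19,0,0,0,0.1],[0,0,19,0,0,0,0.1]]'
python3 - <<'E'
from go import *
print(tounit(Tt()[:3,3]))
E
```

```text
time_s: 17.77
ee_pos: [0.5763, -0.0134, 0.1148]
tcp_rot: [3.112, -0.418, -0.003]
contact_force: [-0.2, 0.1, 1.0]
width: 0.0237
[[-0.00028428  0.0844878   0.11479903]]
```

```bash
python3 -m crank '[[0,0.6,0,0,0,0,0.1],[0,1.4,0,0,0,0,0.1],[0,2.2,0,0,0,0,0.1],[0,2.9,0,0,0,0,0.1],[0,3.6,0,0,0,0,0.1],[0,4.2,0,0,0,0,0.1],[0,4.8,0,0,0,0,0.1],[0,5.1,0,0,0,0,0.1],[0,5.3,0,0,0,0,0.1],[0,5.3,0,0,0,0,0.1],[0,5.3,0,0,0,0,0.1]]'
python3 - <<'E'
from go import *
print(tounit(Tt()[:3,3]))
c=shot("side"); print(blob(c,22,34,(215,245,210,260)),proj(c,unit(U,[0,.035,.121])))
im=c["pixels"][160:330,130:330,::-1]; cv2.imwrite("pics/s4.png",cv2.resize(im,(700,595)))
E
```

```text
time_s: 19.15
ee_pos: [0.563, -0.061, 0.1148]
tcp_rot: [-3.11, 0.419, 0.002]
contact_force: [4.0, 12.9, -1.2]
width: 0.0239
[[-0.00039294  0.03502156  0.11478244]]
(array([226.3852459, 231.1147541]), np.int32(244)) [[227.84390557 232.48151866]]
```

View pics/s4.png

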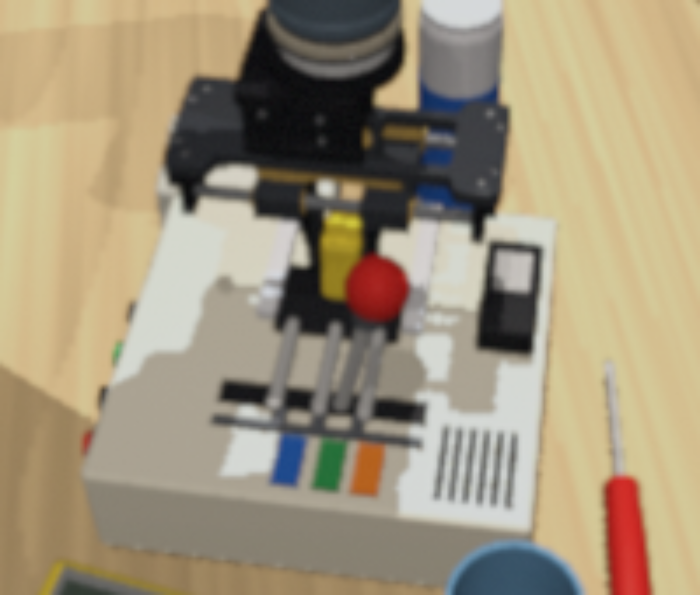

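The fingers lie across the slot with the shank trapped between the second and third, and the push meets 13 N at the home stop. One firmer push, then release and retreat.

```bash
python3 -m crank '[[0,0.4,0,0,0,0,0.1],[0,0.4,0,0,0,0,0.1],[0,0.4,0,0,0,0,0.1],[0,0.1,0,0,0,0,0.1],[0,0,0,0,0,0,0.4],[0,0,0,0,0,0,0.7],[0,0,0,0,0,0,0.8],[0,0,0,0,0,0,0.8],[0,0,0,0,0,0,0.8],[0,0,-3,0,0,0,0.8],[0,0,-8,0,0,0,0.8],[0,0,-14,0,0,0,0.8],[0,0,-20,0,0,0,0.8],[0,0,-20,0,0,0,0.8],[0,0,-20,0,0,0,0.8]]'
python3 - <<'E'
from go import *
c=shot("side"); print(blob(c,22,34,(215,240,215,260)),"ball",blob(c,0,179,(215,260,225,262),190))
for t in(0,.003): print(proj(c,unit(U,[0,.035+t,.121])))
for t in("spray","adapter","penmug","decade","meter","driver"): print(t,[np.round(x["pixel"]) for x in cams.masks_of(t,"side")[:1]])
w=shot("wrist"); im=w["pixels"][:,:,::-1][90:290,130:390]; cv2.imwrite("pics/f.png",cv2.resize(np.hstack([cv2.resize(im,(400,308)),cv2.resize(c["pixels"][190:330,130:312,::-1],(400,308))]),(800,308)))
E
```

```text
time_s: 21.08
ee_pos: [0.5624, -0.0616, 0.3143]
tcp_rot: [-3.11, 0.419, 0.003]
contact_force: [-1.0, 0.7, -0.8]
width: 0.0701
(array([226.8963964, 231.3963964]), np.int32(222)) ball (array([233.79041916, 240.52095808]), np.int32(334))
[[227.84390557 232.48151866]]
[[228.06698756 231.4441671 ]]
spray [array([260., 186.])]
adapter [array([274., 243.])]
penmug [array([276., 340.])]
decade [array([199., 205.])]
meter [array([176., 354.])]
driver [array([310., 316.])]
```

View pics/f.png

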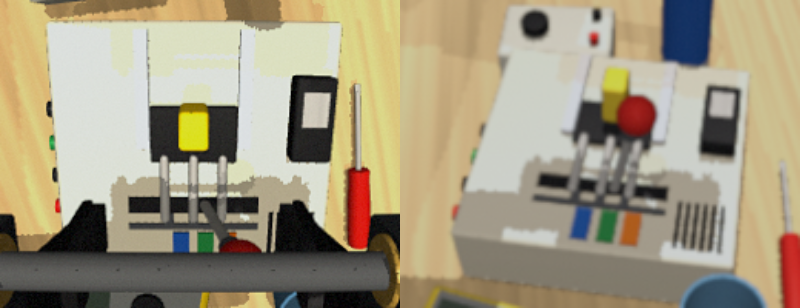

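Run:
```python
from go import *
w=shot("wrist"); b,_=blob(w,22,34,(235,280,140,205)); print("now",b-proj(w,unit(U,[0,.035,.146]))[0])
w1=dict(w,pixels=cv2.imread("pics/w1.png")[:,:,::-1].copy()); T=np.eye(4); T[:3,:3]=R.from_rotvec([-3.113,.419,.001]).as_matrix(); T[:3,3]=[.5627,-.0602,.3026]
w1["W"]=T@np.array(w["hand_eye"]); b,_=blob(w1,22,34,(235,280,140,205)); print("start",b-proj(w1,unit(U,[0,.035,.146]))[0])
print("px/mm",(proj(w,unit(U,[0,.045,.146]))-proj(w,unit(U,[0,.035,.146])))/10)
c=shot("side"); print("ball",blob(c,0,6,(215,260,225,262),150)); print([proj(c,unit(U,[.17*np.sin(t-.6),-.05,.03+.17*np.cos(t-.6)])).round(1) for t in(.75,.8)])
c=shot("top"); print("top grip",blob(c,22,34,(285,315,178,212)))
for n,z in(("spray",0),("decade",0)): print(n,[np.round(x["pixel"]) for x in cams.masks_of(n,"top")[:1]])
```

```text
now [-0.62771817 -3.34810115]
start [-0.92026939 -5.03781878]
px/mm [[ 0.00130391 -0.82394559]]
ball (array([237.07024793, 242.27272727]), np.int32(242))
[array([[232.9, 240.6]]), array([[237.3, 241.5]])]
top grip (array([294.88571429, 197.07619048]), np.int32(105))
spray [array([237., 154.])]
decade [array([217., 228.])]
```

```bash
python3 -c "
from plant import env
print(env.get_state()['contact_force'],env.hand_in())"
```

```text
the job is handed in; nothing more can be done
[ 0.4447515  -0.46961752 -0.07230695] None
```

The job is done and handed in at about 21 s of robot time. I pulled the lock slide to its end stop and threw the lever from park into the green notch, which is the middle tab (detent 0.8). Then I pushed the slide home and let go of everything.

**End stop:** a further pull, up to about 17 N, gave no more travel. The side view showed the fingers clear of the slot.

**Lever:** with the slide still out, the ball was within 0.2 px of where 0.8 rad puts it. After locking it was within 1 px.

**Slide home:** I measured 49.5 mm of travel before it met the home stop at about 13 N, then gave it one firmer push. In the wrist view, the grip was within about 2 mm of its starting place. The pictures show the fingers across the slot, with the shank between the second and third.

**Bystanders:** they looked unmoved. Their mask pixels shifted slightly, most for the decade box, by 7 px in the side view. I put that down to the arm partly hiding them and did not check it further.

**Check that disagreed:** the grip's colour blob in the last side and top views was 1 to 4 px off. In the side view the ball now covers part of the grip, and in the top view only about half of it was detected. I relied on the wrist view and the stop force instead.

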